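Bolt the source box and hold its opened combination lock ready

TASK

On the green box with the bolt on its lid, first slide the bolt fully home into its keeper. Then open the combination lock lying in the blue stand: turn its dial clockwise, past the false first click, until it clicks into the second notch with the white line at the red mark, and pull the shackle out to its stop. Finally lift the lock out by its case, dial up and level, and finish while holding it, touching nothing else, about 10 cm straight above the fixed padlock lug beside the bolt; leave the vial, lead ring, screwdriver and small disc alone.

Things in the scene. Friction and masses are not known exactly. Their poses are not given: they have to be found in the camera images.
- bolt_knob (a point): Centre of the black ball knob (18 mm diameter) on an upright 8 mm stem of the bolt, about 126 mm above the table, on the lid (top at 78 mm) of the fixed green steel box (162 x 224 x 79 mm, box x, y, z). The knob moves with the bolt. Its axes are those of the box: y is the direction in which the bolt slides home, z up. All other parts within 100 mm of the knob (saddles, lugs) stay below 108 mm above the table; the lugs lie 17 to 43 mm to its -x side.
- bolt (a joint): Slide of the bolt along the box's +y, m: 0 = fully drawn back, 0.045 = fully home in its keeper (end stop). Friction about 2 N; it stays where left.
- hasp_eye (a point): Centre of the hole in the fixed steel padlock lug (26 mm wide, top 108 mm above the table) on the lid, where the lug of the bolt arrives when it is home; about 95 mm above the table. Axes as the box's.
- lock_stand: Fixed blue plastic stand, 84 x 78 mm, 30 mm high, with low stops (14 mm high, less at the sides) round the lock; the stops at the two y sides are only at the corners, 44 mm apart along x. Origin at the centre of its underside; x is the direction of the shackle.
- lock: The loose combination lock lying flat in the stand, dial up, with 1 mm play; 0.29 kg. Origin at the centre of the underside of its case, 30 mm above the table. x points along the shackle out of the case, z up.
- lock_centre (a point): Centre of the lock's dark steel case, 64 (x) x 52 (y) x 28 (z) mm, axes as the lock's. The case can be gripped over its 52 mm width in the middle of its two y sides, which are free.
- dial_grip (a point): Centre of the black ribbed round dial on top of the lock, 34 mm diameter and 16 mm high (on a 42 mm skirt 3 mm high), axis vertical; this point is 25 mm above lock_centre, 8 mm below the top of the dial.
- dial (a joint): Angle of the dial, rad: 0 = its white line points along the lock's +x at the red mark on the case and the lock is free; positive = the line is counter-clockwise of the mark seen from above, so it is turned clockwise by this angle. Starts at 0.9 to 1.35. A sprung detent of about 0.05 N m clicks into a false notch at 0.4 and the open notch at 0, and centres the dial there; hard stops at -0.3 and 1.6. The shackle is blocked beyond about 0.12 either way of 0.
- shackle_grip (a point): Point midway between the two straight legs of the steel shackle (8 mm round bar, 42 mm wide over the legs, in the plane of the case's middle, 44 mm above the table when in the stand), 28 mm out of the case when shut; the bow ends 23 mm farther out. Moves with the shackle. Its axes are those of the lock. The legs can be gripped over their 42 mm width; nothing lies under them but the table.
- shackle (a joint): Travel of the shackle out of the case along the lock's +x, m: 0 = shut, 0.016 = open at its end stop. Friction about 2 N; it stays where left.
- vial_mid (a point): Bystander: centre of a loose white vial with a red cap, 27 mm diameter, 60 mm high.
- ring_mid (a point): Bystander: centre of a loose grey lead ring, 58 mm diameter, 26 mm high.
- driver_mid (a point): Bystander: middle of a loose yellow-handled screwdriver lying along its y, 25 x 167 x 25 mm.
- disc_mid (a point): Bystander: centre of a small loose yellow disc, 25 mm diameter, 6 mm high.
Things that resemble listed ones, but are neither listed nor needed, are in the scene too. What is meant by the lock is not turquoise, and is the smaller of those in its own colour.

How it is judged:
By the outcome, as a careful person would: the job done as asked, in the order asked, and still so for the second after the job is handed in, while the arm keeps its last pose, push and grip.
It also fails if it takes over 61 s, if anything falls off the work surface, if the arm or the gripper's body presses on something with over 40 N, if the wrist force passes 120 N, or if a joint passes its speed limit or range.

ROBOT

A 7-joint arm with a two-finger parallel gripper is mounted at the origin on a cart in front of the work surface, level with it; the furniture and walls round the work are solid. World frame = base frame: x ahead of the robot, y to its left, z up, the work surface at z = 0. Lengths are in mm, angles in rad, forces in N, time in s.
With the tool pointing down it reaches from about 425 to 925 mm from the base axis. Payload 6.8 kg.
Tool frame: the origin (TCP) lies midway between the tips of the shut fingers; the grasp point (between the pads) lies 19 mm behind it; z points along the fingers, y is the line along which they close (so a half turn about z gives the same grasp; the last joint's range is limited). The gripper opens to 85 mm and grips with 20 to 120 N. Pads are 22 mm wide; open, the fingers measure 114 mm over their backs; the gripper's body (76 mm by 85 mm) begins 54 mm behind the grasp point. The pads swing forward as they close: fully open they stand 13 mm farther back than shut.
Start: joints at [1.156, 0.477, 0.022, 1.555, -0.011, 1.109, -0.083], TCP at [203.866, -643.495, 231.308] pointing down, gripper open.
Joint ranges: [-2.96, 2.96], [-0.34, 2.1], [-1.41, 1.46], [0.24, 2.44], [-1.37, 4.51], [0.17, 1.92], [-2.96, 2.96]. Speed limits (rad/s): [2.39, 2.39, 3.14, 3.14, 3.14, 3.14, 3.14].

INTERFACE

Orientations are given as a 3x3 rotation matrix whose columns are the frame's x, y, z axes.
In Python, from workcell import manip, jaws, planner, viewer, ticket, finder, status gives the robot as it stands. Calls block until the motion is done:
- manip.reach(position, orientation): joint-space move of the TCP to a pose.
- manip.servo_line(position, rot=None, feed=150, max_force=None): straight line of the TCP; rot=None keeps the orientation; feed is the mean speed in mm/s. With max_force (N) it stops when the force on the tool has changed by that much, and returns True; else False.
- manip.move_j(angles): joint-space move.
- jaws.grip(opening, effort=None): finger opening in mm; effort is the grip in N (None keeps the last); returns when the fingers have stopped.
- manip.dwell(seconds).
- planner.inverse_kinematics(position, orientation): joint angles nearest the present ones, or None.
- viewer.grab_frame(name): name is "side" or "top"; returns a dict with "img" (420x560x3 uint8, red, green, blue), "K" (3x3 intrinsics, pixels), "rvec" (rotation vector, rad) and "tvec" (3), from world to camera coordinates, as OpenCV has them. Camera axes: x right, y down, z forward; pixel columns grow to the right and rows downward; lengths in mm; the calibration is good to about 2 mm. A picture is of the moment at which its call begins. There is no depth.
A pose or a line that the arm cannot do raises manip.PlanningError and nothing moves.
- ticket.close_job(): hands the job in; it is judged then, once.
Trained networks look in a picture, given as the dict that the camera call returned (one of the last four; its "shot" number tells which), for a name from the list of things; names that differ only in an ending like _2 or _b are one class to them, and where a whole thing is asked for, a point or a joint stands for the part that bears it (a point fixed in the world has none). Each returns a list of dicts, best first, with "conf" (0 to 1); they miss things now and then, are a little off and sometimes report something else, mostly with a low value. They report only what shows in the picture. A call takes as long as a camera call. They do not tell look-alikes from the thing itself.
- finder.find_in(picture, thing): "location" ([x, y, z] in mm, in world coordinates, good to about 4 mm: the middle of the surface that is visible of it).
- finder.spot_point(picture, thing): "location" ([x, y, z] in mm, in world coordinates, good to about 4 mm: a listed point, or the origin of a listed thing).
Readings, each from a call of its own:
- status.get_t(): time.
- status.get_joints(): joint angles.
- status.get_joint_vel(): joint speeds.
- status.get_joint_efforts(): joint torques, N m.
- status.get_ee_pos(): TCP position.
- status.get_tool_rot(): TCP orientation.
- status.get_ft_force(): force on the tool from outside, world axes, zero at the start.
- status.get_wrist_torque(): the same for the moment, N m.
- status.get_finger_gap(): finger opening in mm.
- status.get_grip_force(): force on a finger pad.
Only numpy, scipy, OpenCV 4.12 (cv2) and the standard library are available. Lean on these libraries where they do the work, as an engineer would, in place of code of your own. Each camera call takes 0.05 s, during which the arm holds its last target. There are 200 camera calls.

## Working session

There is one attempt and no reset: what is moved stays moved. The work goes in short steps, each a Python script; the robot and the scene stay as the last script left them, time stands still between calls to the robot, and variables do not carry over. Pictures are saved under pics/ and viewed, at most 10 in all, crops included, and the job is handed in when it is done.

```bash
mkdir -p pics; ls; python3 - <<'E'
from workcell import viewer, finder, status
import cv2
for n in ("top","side"):
    f=viewer.grab_frame(n); cv2.imwrite(f"pics/{n}0.png",f["img"][:,:,::-1])
    for t in ["bolt_knob","hasp_eye","lock_stand","lock","lock_centre","dial_grip","shackle_grip","vial_mid","ring_mid","driver_mid","disc_mid"]:
        r=finder.spot_point(f,t)
        R=cv2.Rodrigues(f["rvec"])[0]
        for d in r[:4]:
            px=cv2.projectPoints(d["location"].__class__(d["location"]) if 0 else __import__("numpy").array([d["location"]],float),f["rvec"],f["tvec"],f["K"],None)[0].ravel()
            print(n,t,[round(float(v)) for v in d["location"]],round(d["conf"],2),px.round())
print(status.get_t())
E
```

```text
pics
top bolt_knob [621, -140, 126] 0.78 [343. 192.]
top hasp_eye [596, -90, 98] 0.96 [323. 203.]
top hasp_eye [578, 218, 45] 0.34 [211. 209.]
top hasp_eye [520, 220, 44] 0.27 [210. 230.]
top lock_stand [518, 218, 2] 0.95 [212. 232.]
top lock [520, 219, 28] 0.74 [211. 230.]
top lock [408, 162, 2] 0.7 [231. 270.]
top lock [414, 375, 0] 0.61 [156. 266.]
top lock_centre [411, 377, 18] 0.78 [154. 268.]
top lock_centre [518, 218, 42] 0.75 [211. 230.]
top lock_centre [406, 163, 10] 0.66 [230. 271.]
top dial_grip [523, 221, 70] 0.73 [209. 228.]
top dial_grip [405, 166, 34] 0.69 [228. 271.]
top dial_grip [412, 377, 50] 0.54 [152. 267.]
top shackle_grip [578, 218, 41] 0.58 [212. 209.]
top shackle_grip [375, 311, 18] 0.58 [177. 281.]
top shackle_grip [342, 168, 12] 0.51 [227. 294.]
top shackle_grip [442, -9, 13] 0.45 [290. 259.]
top vial_mid [750, 86, 29] 0.39 [260. 152.]
top ring_mid [442, -8, 14] 0.7 [290. 259.]
top ring_mid [518, 218, -1] 0.31 [213. 231.]
top driver_mid [403, -255, 14] 0.53 [376. 275.]
top disc_mid [672, 334, 2] 0.59 [175. 178.]
side bolt_knob [621, -143, 127] 0.58 [296. 23
[... 333 characters left out ...]
17, 376, 19] 0.84 [220. 176.]
side lock_centre [523, 224, 41] 0.7 [252. 191.]
side lock_centre [403, 160, 15] 0.56 [214. 210.]
side dial_grip [524, 222, 72] 0.65 [252. 182.]
side dial_grip [402, 160, 43] 0.61 [213. 202.]
side dial_grip [412, 374, 54] 0.44 [217. 167.]
side shackle_grip [377, 306, 20] 0.66 [207. 186.]
side shackle_grip [346, 169, 11] 0.56 [196. 211.]
side shackle_grip [578, 218, 38] 0.44 [269. 191.]
side vial_mid [750, 89, 31] 0.54 [330. 211.]
side ring_mid [444, -17, 12] 0.78 [228. 243.]
side ring_mid [596, -87, 96] 0.24 [284. 228.]
side driver_mid [402, -250, 16] 0.87 [211. 298.]
side driver_mid [670, 334, 1] 0.29 [294. 183.]
side disc_mid [672, 331, -3] 0.44 [295. 184.]
1.2
```

```bash
python3 - <<'E'
import cv2,numpy as np
a=cv2.imread("pics/top0.png");b=cv2.imread("pics/side0.png")
cv2.imwrite("pics/t1.png",cv2.resize(a[130:320,130:400],(800,563),interpolation=cv2.INTER_CUBIC))
cv2.imwrite("pics/s1.png",cv2.resize(b[130:330,180:450],(800,593),interpolation=cv2.INTER_CUBIC))
E
```

```text
(no output)
```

View pics/t1.png

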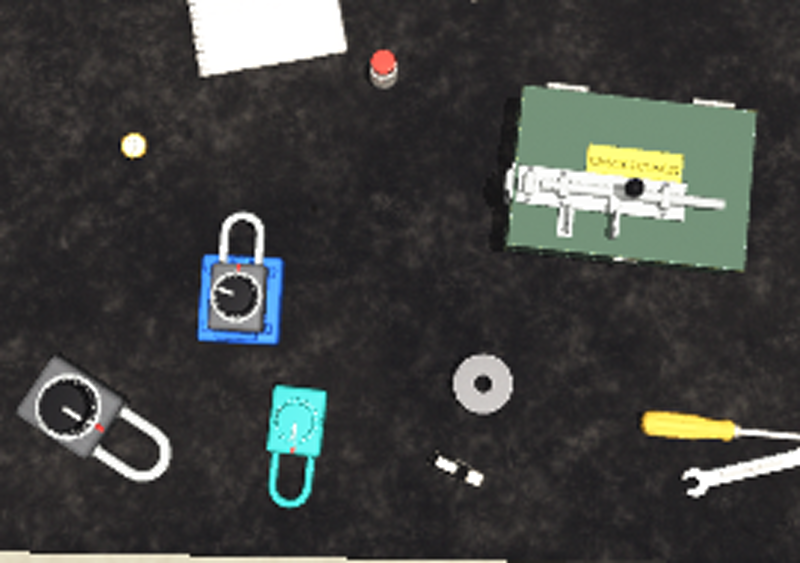

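View pics/s1.png

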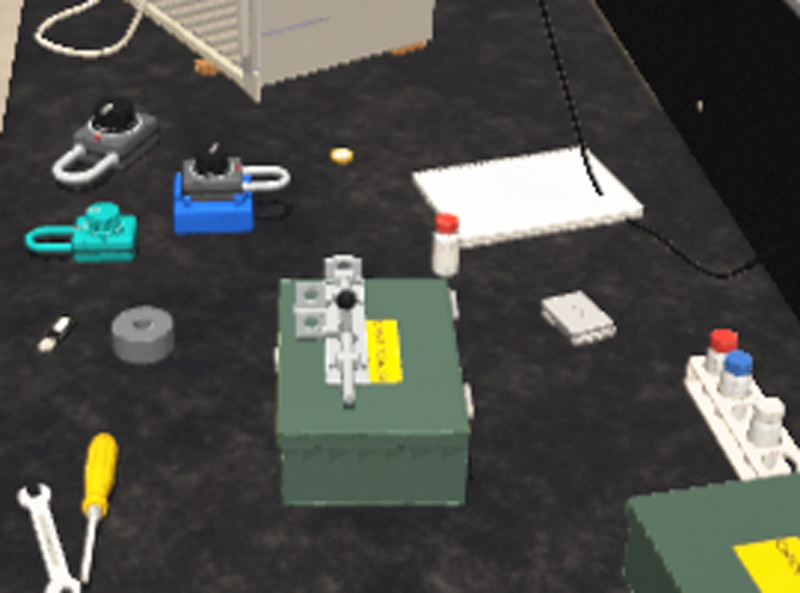

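View pics/side0.png

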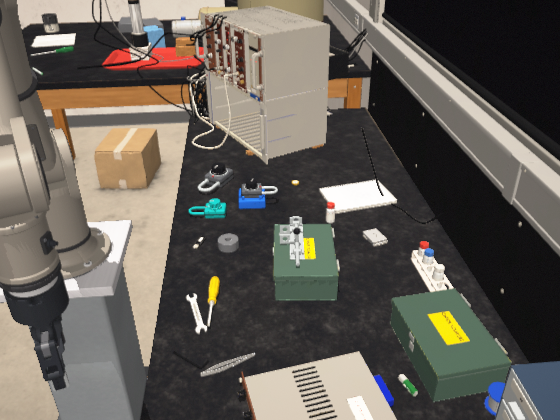

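The top crop shows the small grey lock in the blue stand around full-image px (211,230). Its shackle points up (+x) and the white line points left, slightly up. The green box is at about px (343,190), with the knob at crop (634,187) and the fixed lug at crop (566,215). The large grey lock and the turquoise one are decoys. Next I'll measure the yaws and the dial angle.

```bash
cat > h.py <<'E'
import numpy as np, cv2
from workcell import manip, jaws, planner, viewer, ticket, finder, status
def lift(f,px,z):
    R=cv2.Rodrigues(np.array(f["rvec"],float))[0]; t=np.array(f["tvec"],float).ravel()
    px=np.atleast_2d(np.array(px,float)); d=np.c_[px,np.ones(len(px))]@np.linalg.inv(f["K"]).T@R
    c=-R.T@t; return (c+d*((z-c[2])/d[:,2:]))[:,:2]
def proj(f,p): return cv2.projectPoints(np.atleast_2d(np.array(p,float)),f["rvec"],f["tvec"],np.array(f["K"]),None)[0].reshape(-1,2)
def rot(yaw): # tool down, tool y (closing) at world angle yaw
    c,s=np.cos(yaw),np.sin(yaw); y=np.array([c,s,0]); z=np.array([0,0,-1.]); return np.c_[np.cross(y,z),y,z]
def topdown(f,c,z,half=35,s=8): # rectified crop: +x up, +y left
    o=half*s; pts=np.array([[c[0]+half,c[1]+half,z],[c[0]+half,c[1]-half,z],[c[0]-half,c[1]-half,z],[c[0]-half,c[1]+half,z]])
    H=cv2.getPerspectiveTransform(proj(f,pts).astype(np.float32),np.float32([[0,0],[2*o,0],[2*o,2*o],[0,2*o]]))
    return cv2.warpPerspective(f["img"],H,(2*o,2*o),flags=cv2.INTER_CUBIC)
E
python3 - <<'E'
from h import *
f=viewer.grab_frame("top"); im=f["img"]; hsv=cv2.cvtColor(im,cv2.COLOR_RGB2HSV)
print("cam",-cv2.Rodrigues(f["rvec"])[0].T@np.ravel(f["tvec"]))
def big(m,near):
    m=cv2.morphologyEx(m.astype(np.uint8),cv2.MORPH_CLOSE,np.ones((9,9)))
    cs,_=cv2.findContours(m,cv2.RETR_EXTERNAL,cv2.CHAIN_APPROX_NONE)
    return max((c for c in cs if cv2.pointPolygonTest(c,near,False)>=0),key=cv2.contourArea)[:,0]
H,S,V=[hsv[...,i].astype(int) for i in range(3)]
for nm,m,near,z in (("stand",(abs(H-108)<9)&(S>150)&(V>90),(211,230),30),("box",(abs(H-75)<20)&(S>40)&(V>60),(343,190),78)):
    c=big(m,near); r=cv2.minAreaRect(lift(f,c,z).astype(np.float32)); print(nm,r,len(c))
q=lift(f,np.array([[522,87],[757,110],[745,270],[508,247]])/800*270+[130,130],78)
print(q.round(1)); 
for a,b in((1,0),(2,3),(3,0),(2,1)): d=q[b]-q[a]; print(np.hypot(*d),np.degrees(np.arctan2(d[1],d[0])))
td=topdown(f,(520,220),77); td2=topdown(f,(605,-110),105,half=60,s=5)
cv2.imwrite("pics/td.png",np.hstack([cv2.resize(td,(400,400)),cv2.resize(td2,(400,400))])[:,:,::-1])
E
```

```text
cam [ 423.97743326   73.52983863 1334.30161077]
stand ((518.218994140625, 219.40359497070312), (79.2323226928711, 84.00715637207031), 88.59037017822266) 107
box ((635.5963745117188, -148.3746337890625), (225.78604125976562, 157.6000213623047), 84.98906707763672) 264
[[ 720.8  -45.5]
 [ 704.2 -269.4]
 [ 551.3 -256.2]
 [ 567.9  -34.1]]
224.42516527599474 85.755588158987
222.74196776345903 85.73839835545932
153.38615637893895 -4.295836419145297
153.46372424375085 -4.924252981706271
```

View pics/td.png

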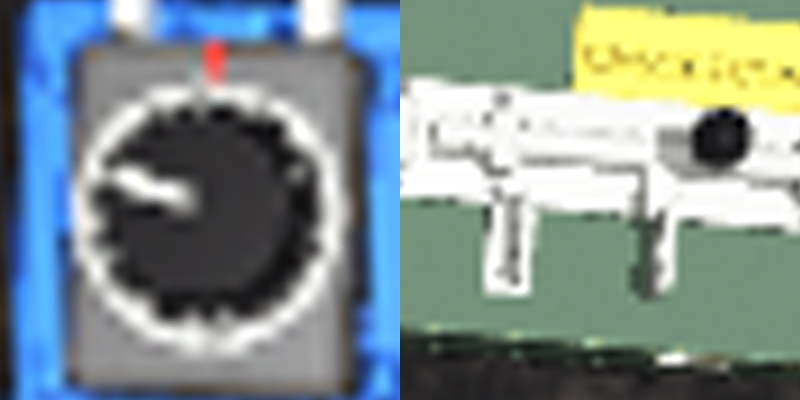

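The rectified crop shows the white line about 72° counter-clockwise of the red mark, so the dial is at about 1.27 rad. The stand yaw is about -1.5° and the box yaw about -4.6°. The knob is at right-crop px (721,137). I'll do the bolt first.

```bash
cat >> h.py <<'E'
D=np.radians
BY=D(85.4); by=np.array([np.cos(BY),np.sin(BY),0])
def best(p,yaw):
    c=[(abs(j[6]),y) for y in (yaw,yaw+np.pi,yaw-np.pi) if (j:=planner.inverse_kinematics(p,rot(y))) is not None]
    return min(c)[1]
E
python3 - <<'E'
from h import *
f=viewer.grab_frame("top"); k=lift(f,[[344,193.1]],130)[0]; print("knob",k)
k=(k+2*np.array([621,-141.5]))/3
jaws.grip(70,40)
p=status.get_ee_pos(); manip.servo_line([p[0],p[1],380],feed=250)
P=lambda z:[k[0],k[1],z]
y=best(P(350),BY); print("yaw",y,planner.inverse_kinematics(P(350),rot(y)).__repr__())
manip.reach(P(350),rot(y)); manip.servo_line(P(160),feed=250)
print(manip.servo_line(P(112),feed=100,max_force=15))
jaws.grip(10,40); print("gap",status.get_finger_gap(),status.get_t())
a=np.array(status.get_ee_pos()); print(manip.servo_line(list(a+by*60),feed=40,max_force=25))
b=np.array(status.get_ee_pos()); print("travel",(b-a)@by,b,status.get_ft_force(),status.get_finger_gap(),status.get_t())
s=viewer.grab_frame("side"); cv2.imwrite("pics/b1.png",cv2.resize(s["img"][180:320,230:400],(680,560),interpolation=cv2.INTER_CUBIC)[:,:,::-1])
E
```

```text
knob [ 618.98493069 -142.81019496]
yaw 1.4905111812031575 array([ 0.58860045,  0.40200511, -0.64425871,  1.46548635,  0.24297213,
        1.35475464,  1.42116479])
False
gap 15.096423617394144 6.7667
True
travel 37.96922770410329 [ 623.90269402 -104.31743427  112.53893023] [-0.03982813 -1.62169907  3.67022289] 14.85998885061019 7.85
```

View pics/b1.png

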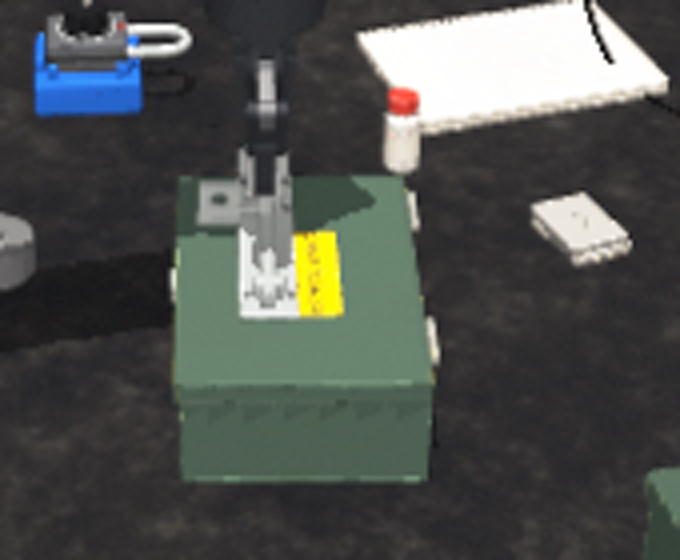

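The two lugs at about px (220,200) now overlap, so the bolt looks home. I'll push once more to confirm the end stop, then release and look at it.

```bash
python3 - <<'E'
from h import *
a=np.array(status.get_ee_pos()); print(manip.servo_line(list(a+by*15),feed=20,max_force=30))
b=np.array(status.get_ee_pos()); print("travel",(b-a)@by,b,status.get_ft_force(),status.get_finger_gap(),status.get_t())
jaws.grip(60,40); p=status.get_ee_pos(); manip.servo_line([p[0],p[1],200],feed=250)
# towards lock
y=best([518.8,219.2,200],D(88.5)); print("yaw",y)
for yy in (y+1.27,y,y-.2,y+.65,y-.65): print(yy,planner.inverse_kinematics([518.8,219.2,200],rot(yy)))
manip.reach([518.8,180,230],rot(y)); 
f=viewer.grab_frame("top"); cv2.imwrite("pics/b2.png",topdown(f,(605,-110),105,half=60,s=5)[:,:,::-1])
for t in ("bolt_knob","hasp_eye"):
  for n in ("top","side"):
    print(t,[(np.round(d["location"]),d["conf"]) for d in finder.spot_point(viewer.grab_frame(n),t)[:2]])
print(status.get_t())
E
```

```text
False
travel 0.632067057417902 [ 623.95217018 -103.70629894  112.48851514] [ -2.7820237  -27.54207876   8.98886842] 15.109977546896355 8.85
yaw 1.5446163880149817
2.814616388014982 [ 0.2345096   0.50482229 -0.98260433  1.81123938  0.47304977  1.08256295
  1.89384748]
1.5446163880149817 [ 0.06939768  0.42290783 -0.73956902  1.82085882  0.32963798  1.02461334
  0.74423589]
1.3446163880149817 [ 0.04036168  0.41266147 -0.69972144  1.82265105  0.30841956  1.01759522
  0.5622275 ]
2.194616388014982 [ 0.1587412   0.46124107 -0.8667912   1.8155247   0.401517    1.05127337
  1.33365356]
0.8946163880149817 [-0.02683585  0.39218587 -0.60956519  1.82689672  0.26243974  1.00364765
  0.15141811]
bolt_knob [(array([ 623., -103.,  129.]), 0.74)]
bolt_knob [(array([ 625., -106.,  128.]), 0.8), (array([752.,  86.,  30.]), 0.33)]
hasp_eye [(array([599., -92.,  97.]), 0.95), (array([ 625., -105.,  126.]), 0.64)]
hasp_eye [(array([597., -87.,  94.]), 0.6)]
11.4167
```

View pics/b2.png

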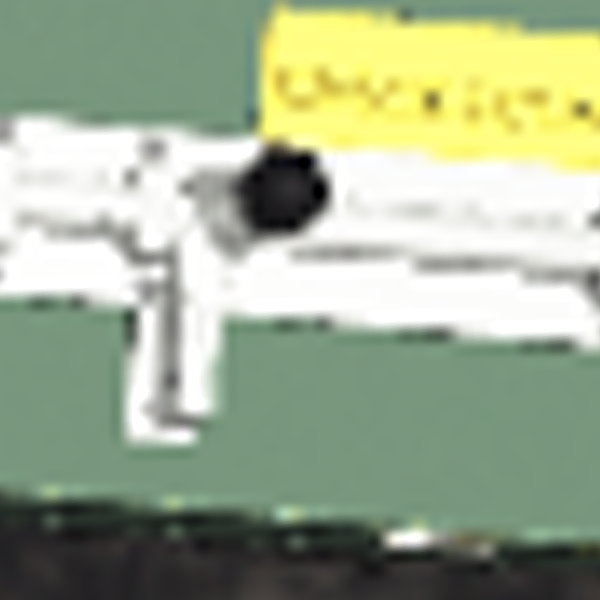

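In the crop the lugs meet at about px (170,380), and the stop held against 27 N, so the bolt is home. Next is the dial.

```bash
python3 - <<'E'
from h import *
c=(518.8,219.2); y0=D(88.5)+.65
P=lambda z:[c[0],c[1],z]
jaws.grip(60,30)
manip.reach(P(130),rot(y0)); manip.servo_line(P(80),feed=150)
print("hit",manip.servo_line(P(61),feed=50,max_force=10))
jaws.grip(20,30); print("gap",status.get_finger_gap(),status.get_ee_pos(),status.get_t())
def rd(): return np.round(status.get_wrist_torque(),3)[2], np.round(status.get_ft_force(),1)
print(0,rd())
for a in np.arange(.1,1.01,.1):
    manip.servo_line(P(61),rot(y0-a)); print(round(a,2),rd(),round(status.get_finger_gap(),1),status.get_t())
E
```

```text
hit False
gap 32.3528295202062 [518.9997782  219.30273438  61.41366518] 13.5083
0 (np.float64(-0.003), array([-1.1, -1.1,  2.7]))
0.1 (np.float64(-0.005), array([-1.1, -0.4,  4.5])) 32.9 13.7583
0.2 (np.float64(0.012), array([-1.8, -0.2,  5.6])) 32.4 14.0083
0.3 (np.float64(0.028), array([-2.2,  0.9,  7.6])) 32.7 14.2583
0.4 (np.float64(-0.007), array([-2.6,  1.3,  5.4])) 33.1 14.5083
0.5 (np.float64(0.017), array([-1.6,  1.9,  5.9])) 32.5 14.7583
0.6 (np.float64(-0.051), array([-2.7,  3. ,  6.1])) 32.7 15.0083
0.7 (np.float64(-0.025), array([-1.4,  3.3,  6.4])) 32.9 15.2583
0.8 (np.float64(0.018), array([-2.3,  3.1,  5.5])) 32.6 15.5083
0.9 (np.float64(0.008), array([-1.4,  3.7,  4.9])) 32.7 15.7583
1.0 (np.float64(0.035), array([-0.9,  4.2,  5.7])) 32.8 16.0083
```

```bash
python3 - <<'E'
from h import *
c=(518.8,219.2); y0=D(88.5)+.65
P=lambda z:[c[0],c[1],z]
def rd(): return np.round(np.mean([status.get_wrist_torque()[2] for _ in range(5)]),3)
for a in np.arange(1.05,1.276,.05):
    manip.servo_line(P(61),rot(y0-a)); manip.dwell(.15); print(round(a,2),rd(),status.get_t())
E
```

```text
1.05 -0.039 16.4083
1.1 -0.042 16.8083
1.15 0.002 17.2083
1.2 -0.023 17.6083
1.25 0.0 18.0083
```

```bash
python3 - <<'E'
from h import *
c=(518.8,219.2)
jaws.grip(60,30); manip.servo_line([*c,110],feed=200)
manip.reach([578.5,90,200],rot(D(88.5))); 
f=viewer.grab_frame("top"); cv2.imwrite("pics/d1.png",cv2.resize(topdown(f,(535,220),70,half=50,s=6),(600,600))[:,:,::-1])
for n in ("top","side"):
  f=viewer.grab_frame(n)
  for t in ("shackle_grip","lock_centre"): print(t,[(np.round(d["location"]),d["conf"]) for d in finder.spot_point(f,t)[:3]])
print(status.get_t())
E
```

```text
shackle_grip [(array([344., 166.,  14.]), 0.69), (array([579., 216.,  42.]), 0.48), (array([372., 310.,  18.]), 0.46)]
lock_centre [(array([407., 161.,  11.]), 0.93), (array([523., 218.,  45.]), 0.84), (array([412., 374.,  23.]), 0.57)]
shackle_grip [(array([580., 217.,  37.]), 0.65), (array([376., 310.,  19.]), 0.48), (array([751.,  88.,  35.]), 0.34)]
lock_centre [(array([404., 162.,  16.]), 0.81), (array([416., 376.,  21.]), 0.67), (array([520., 224.,  41.]), 0.6)]
19.9667
```

View pics/d1.png

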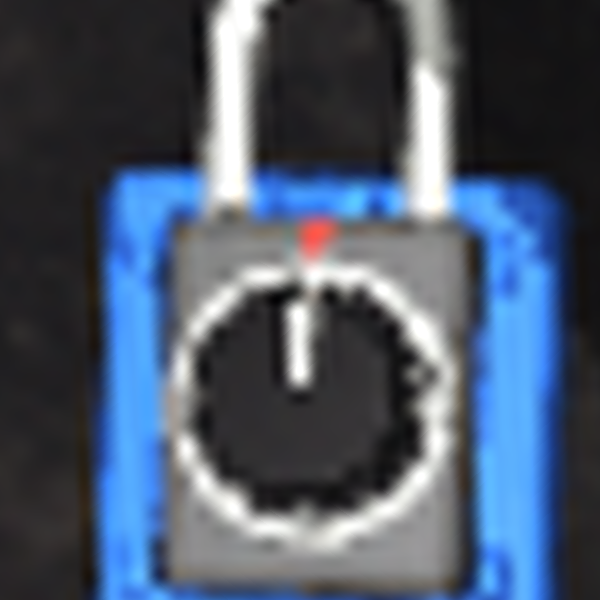

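The white line at about px (300,300–385) now points at the red mark at px (316,235), allowing for parallax, so the dial sits in the open notch. Next I pull the shackle.

```bash
python3 - <<'E'
from h import *
L=D(-1.5); lx=np.array([np.cos(L),np.sin(L),0]); R=rot(D(88.5))
c=np.array([579.5,217.6,0]); P=lambda z:list(c+[0,0,z])
jaws.grip(70,40); manip.reach(P(120),R); manip.servo_line(P(70),feed=200)
print("hit",manip.servo_line(P(29),feed=80,max_force=10))
jaws.grip(30,40); a=np.array(status.get_ee_pos()); print("gap",status.get_finger_gap(),status.get_ft_force(),status.get_t())
print(manip.servo_line(list(a+lx*22),feed=25,max_force=20))
b=np.array(status.get_ee_pos()); print((b-a)@lx,b,status.get_ft_force(),status.get_finger_gap(),status.get_t())
E
```

```text
hit False
gap 40.45685158250432 [-0.93436088 -0.97438452  3.26590399] 22.3167
False
17.005183410476093 [596.90851905 217.33731067  27.93153261] [-12.63436164   0.68410423   4.00674719] 40.03247138170523 23.3667
```

```bash
python3 - <<'E'
from h import *
R=rot(D(88.5))
a=np.array(status.get_ee_pos()); manip.servo_line(list(a-[0.5,0,0]),feed=25); print(status.get_ft_force())
jaws.grip(70,40); a=np.array(status.get_ee_pos()); manip.servo_line([a[0],a[1],110],feed=200); manip.reach([560,90,200],R)
f=viewer.grab_frame("top"); cv2.imwrite("pics/e1.png",cv2.resize(topdown(f,(545,220),60,half=60,s=5),(600,600))[:,:,::-1])
for n in ("top","side"):
  f=viewer.grab_frame(n)
  for t in ("shackle_grip","lock_centre"): print(t,[(np.round(d["location"]),d["conf"]) for d in finder.spot_point(f,t)[:4] if abs(d["location"][1]-220)<30])
print(status.get_t())
E
```

```text
[-2.61185801 -0.13044125  4.97585436]
shackle_grip [(array([594., 216.,  40.]), 0.53), (array([522., 222.,  27.]), 0.22)]
lock_centre [(array([521., 219.,  43.]), 0.59)]
shackle_grip [(array([595., 217.,  37.]), 0.47)]
lock_centre [(array([524., 223.,  42.]), 0.86)]
25.7417
```

View pics/e1.png

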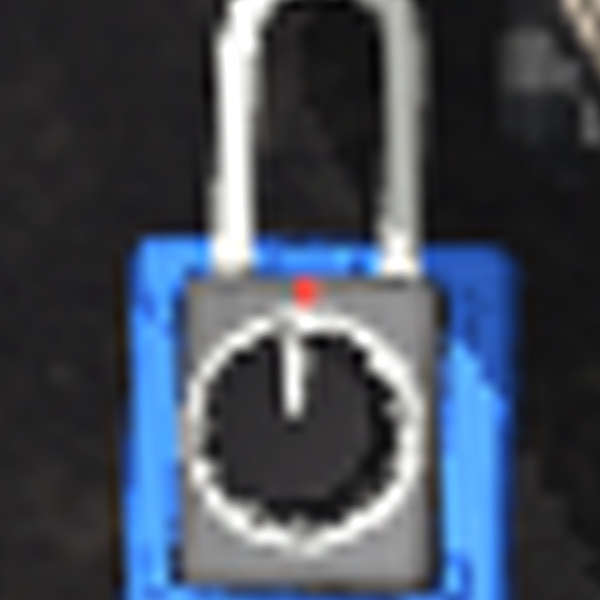

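The shackle is out by about 16 mm and the line is still at the mark. Next I grip the case and lift.

```bash
python3 - <<'E'
from h import *
R=rot(D(88.5)); c=np.array([520.5,219.2]); h=np.array([596.8,-89])
jaws.grip(80,80); manip.reach([*c,140],R); manip.servo_line([*c,90],feed=200)
print("hit",manip.servo_line([*c,34],feed=80,max_force=10),status.get_ee_pos())
jaws.grip(40,80); a=np.array(status.get_ee_pos()); print("gap",status.get_finger_gap(),a,status.get_ft_force(),status.get_t())
manip.servo_line([a[0],a[1],120],feed=60); print(status.get_ft_force(),status.get_finger_gap())
manip.servo_line([a[0],a[1],197],feed=150)
manip.servo_line([h[0]+(a[0]-520),h[1],197],feed=100)
manip.dwell(.5)
print(status.get_ee_pos(),status.get_tool_rot(),status.get_ft_force(),status.get_finger_gap(),status.get_t())
s=viewer.grab_frame("side"); t=viewer.grab_frame("top")
cv2.imwrite("pics/f1.png",np.hstack([cv2.resize(s["img"][130:290,210:370],(400,400),interpolation=2),cv2.resize(t["img"][120:280,240:400],(400,400),interpolation=2)])[:,:,::-1])
for f in (s,t):
  for n in ("lock_centre","lock","shackle_grip","hasp_eye","dial_grip"): print(n,[(np.round(d["location"]),round(d["conf"],2)) for d in finder.spot_point(f,n)[:4] if abs(d["location"][1]+89)<60])
E
```

```text
hit False [520.66628158 219.49896073  34.15355752]
gap 50.63253025253514 [521.06555569 219.54792361  34.90270093] [-1.59914982  0.59377721  5.59318333] 28.275
[-0.05858037 -0.3576327  -2.01739318] 50.41926868401825
[597.83954374 -88.98727828 196.96676539] [[-9.99656725e-01  2.61997462e-02 -7.38622106e-05]
 [ 2.61997434e-02  9.99656727e-01  3.79699297e-05]
 [ 7.48316582e-05  3.60217246e-05 -9.99999997e-01]] [-0.47905716  0.69572405 -3.38683863] 50.43316141807206 34.3583
lock_centre [(array([597., -88., 204.]), 0.81)]
lock [(array([597., -84., 190.]), 0.96)]
shackle_grip [(array([670., -92., 204.]), 0.67)]
hasp_eye [(array([593., -89.,  94.]), 0.6)]
dial_grip [(array([600., -90., 231.]), 0.55)]
lock_centre [(array([600., -90., 207.]), 0.67)]
lock [(array([597., -89., 188.]), 0.56)]
shackle_grip [(array([670., -90., 203.]), 0.55)]
hasp_eye [(array([596., -89., 204.]), 0.19)]
dial_grip []
```

View pics/f1.png

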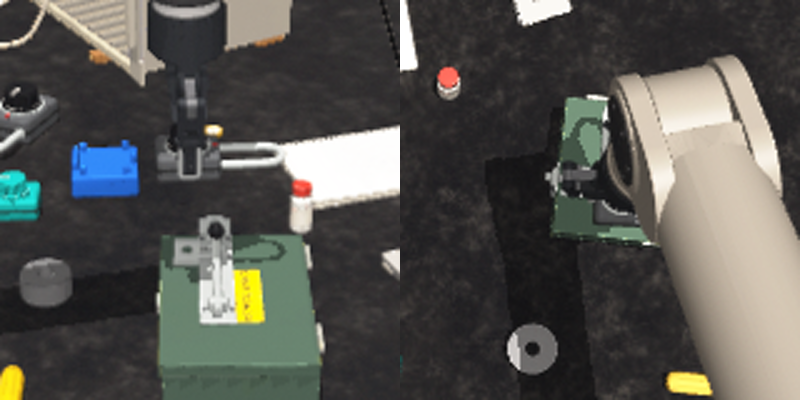

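The side view shows the lock held level above the lug, with the stand empty and the bolt home. The lock centre is about (597,-89,206). I'm handing the job in.

```bash
python3 -c "
from workcell import ticket; print(ticket.close_job())"
```

```text
the job is handed in; nothing more can be done
None
```

I handed the job in after about 34 s of robot time: the bolt is home and the lock is open with its shackle out, held level with its centre about 11 cm above the eye of the padlock lug; the judge returned no verdict.

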